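# Load and lock the pharmacy steriliser

## Task

Go through the ointment jars on the dark mat: put every broken one in the grey glass-waste bin and stand the sound ones upright, mouth up, on the tray inside the steriliser. Then set the steriliser's lid into its collar, turn it clockwise by its handle until it is tight and sealed, and press the start button fully in. Leave the spray can and the carton where they are.

Things in the scene. Friction and masses are not known exactly. Their poses are not given: they have to be found in the camera images.
- jar1_center (a point): White opal-glass ointment jar without its cap, straight-sided and open at the top: 52 mm outside diameter, 58 mm tall, wall 4 mm, 140 g, whole. The point is on its axis, half-way up (29 mm above its foot); z axis out of the mouth. Stands on the dark mat (flat, 250 x 230 mm) at the start; may be absent.
- jar2_center (a point): White opal-glass ointment jar without its cap, straight-sided and open at the top: 52 mm outside diameter, 58 mm tall, wall 4 mm, 140 g, whole. The point is on its axis, half-way up (29 mm above its foot); z axis out of the mouth. Stands on the dark mat (flat, 250 x 230 mm) at the start; may be absent.
- jar3_center (a point): White opal-glass ointment jar without its cap, straight-sided and open at the top: 52 mm outside diameter, 58 mm tall, wall 4 mm, 140 g, whole. The point is on its axis, half-way up (29 mm above its foot); z axis out of the mouth. Stands on the dark mat (flat, 250 x 230 mm) at the start; may be absent.
- broken1_center (a point): A jar like the sound ones, but with a piece broken out of its side about its own +x: about 140 degrees wide at the rim, down to 16 mm above the foot. The walls towards own +y, -y (50 mm high) and -x still stand, so it can be gripped across its y axis. The point is on its axis, 29 mm above its foot; z axis up. Stands on the mat; may be absent.
- broken2_center (a point): A jar like the sound ones, but with a piece broken out of its side about its own +x: about 140 degrees wide at the rim, down to 16 mm above the foot. The walls towards own +y, -y (50 mm high) and -x still stand, so it can be gripped across its y axis. The point is on its axis, 29 mm above its foot; z axis up. Stands on the mat; may be absent.
- steriliser: Bench steriliser, heavy, does not move: steel pot of 230 mm outside diameter, top of its collar 131 mm above the desk. Origin on the pot's axis at desk level, z up. Two black side handles stick out to 143 mm from the axis along own +x and -x at 95 mm height; a white control box (80 mm wide, 95 mm tall) reaches out to 165 mm along own -y.
- tray_mid (a point): Centre of the flat perforated tray inside the steriliser, 50 mm above the desk, axes as the steriliser's. It has room for three jars side by side. The bore above it is 160 mm in diameter; a black rubber seal ring (81 to 94 mm from the axis) lies around its top.
- collar_mid (a point): Point on the pot's axis at the seal's top, 114 mm above the desk; axes as the steriliser's. Above the seal the collar (inside diameter 214 mm) has three inward lugs (190 mm inside, tops at 131 mm) parted by three notches 40 degrees wide, centred 0, 120 and 240 degrees counter-clockwise from own +x. The lid's lugs go down through the notches until the lid lies on the seal.
- lid_grip (a point): Centre of the lid's black handle bar, on the lid's axis, 48 mm above its underside; z up. The bar runs along own x, 116 mm long, 18 mm wide (y) and 18 mm tall, on two posts 47 mm from the axis. Lying loose on the seal it is 162 mm above the desk; turned clockwise (seen from above) ramps draw it down from about 26 degrees on to 158 mm at 50; a stop ends the turn at 54.
- lid_rim (a point): Centre of the lid's underside; axes as the handle's. Aluminium disc, 180 mm diameter, 6 mm thick (domed to 12 mm), 350 g, with three rim lugs 40 mm wide reaching 104 mm from the axis at 0, 120 and 240 degrees from own +x; alike, so three ways round fit. Lies on the desk at first. Turning it tight takes up to about 1 N m (the seal pushes back with 9 N); it stays where it is left.
- start_top (a point): Centre of the top of the white start button, 28 mm diameter, on top of the steriliser's control box, 117 mm above the desk. It is pressed straight down.
- start (a joint): Start button travel, m: 0 out, 0.006 fully in; needs about 5 N, springs back when let go.
- bin_in (a point): Centre of the inner floor (4 mm above the desk) of the grey glass-waste bin: open-topped box, 150 mm along its own x, 170 mm along its own y, 80 mm tall, walls 4 mm; it does not move. Empty at the start, room for two jars side by side.
- spray_mid (a point): Disinfectant spray can, 58 mm diameter, 190 mm tall, standing; bystander. The point is half-way up its axis.
- carton: Medicine carton lying flat, 90 x 150 x 45 mm; bystander. Origin at the centre of its underside.
Things that resemble listed ones, but are neither listed nor needed, are in the scene too. What is shaped like the part that bears lid_grip but pink is not meant. Leave any green look-alike of the part that bears jar2_center alone.

How it is judged:
By the outcome, as a careful person would: the job done as asked, in the order asked, and still so for the second after the job is handed in, with the robot touching nothing.
Of jar1, jar2, jar3 only 2 to 3 are there at a start; the rules pass over those that are not, and their reading is None.
Of broken1, broken2 only 1 to 2 are there at a start; the rules pass over those that are not, and their reading is None.
At some moment in a run one of jar1, jar2, jar3, broken1, broken2, lid may be knocked a few centimetres aside while the robot is not near it.
It also fails if it takes over 210 s, if anything falls off the work surface, if the arm or the gripper's body presses on something with over 40 N, if the wrist force passes 120 N, or if a joint passes its speed limit or range.

## Robot

A 6-joint arm with a two-finger parallel gripper is mounted at the origin on the work surface. World frame = base frame: x ahead of the robot, y to its left, z up, the work surface at z = 0. Lengths are in m, angles in degrees, forces in N, time in s.
With the tool pointing down it reaches from about 0.35 to 0.875 m from the base axis. Payload 4.2 kg.
Tool frame: the origin (TCP) lies where the fingers leave the gripper's body, on its centre line; the fingertips stand 70 mm ahead of it and the grasp point (between the pads) lies 51 mm ahead of it; z points along the fingers, y is the direction in which the jaws open and shut (so a half turn about z gives the same grasp; the last joint's range is limited). The gripper opens to 87 mm and grips with 3 to 60 N. Pads are 19 mm wide; open, the fingers measure 117 mm over their backs; the gripper's body (75 mm by 190 mm) begins 51 mm behind the grasp point.
Start: joints at [79.446, 22.042, 0.453, 0, -68.411, -14.817], TCP at [0.268, 0.565, 0.292] pointing down, gripper open.
Joint ranges: [-179.83, 179.83], [-69.29, 118.12], [-61.27, 80.66], [-181.25, 117.63], [-171.15, -9.14], [-177.46, 177.46]. Speed limits (degrees/s): [159.86, 159.86, 180, 180, 180, 180].

## Interface

Orientations are given as a 3x3 rotation matrix whose columns are the frame's x, y, z axes.
In Python, from station import sense, capture, camera_model, finish_job gives the robot as it stands.
- The arm moves only by the shell command python3 -m inch 'ROWS'. ROWS is JSON, a list of rows, each an object with "hand": the closure, from 0 (fully open) to 1 (shut); "slide": the shift along the world's x, y, z in cm, a list of three; "yaw": the turn about the world's z in rad. A call has 1 to 10 rows; each row is the pose to reach, as a shift and turn from the pose commanded when the call began; what a row does not reach only later rows make up. A row lasts 1/8 s, in which the tool goes at most 62.5 mm and 10.7 degrees, less where a joint would pass 70% of its speed; a pose out of reach is approached as far as the arm can. A call with a gripper value outside its range is refused whole. The fingers move at their own pace and stop on an object; the grip force is fixed at half the most. Time passes only in rows, so rows that repeat a pose let the fingers close. It gives the time, the measured TCP pose, the force and the opening at its end, in the units of the state.
- sense(): the state, without advancing time (a new reading comes with each control period).
- capture(name): name is "scene" or "top" or "wrist"; returns the picture (480x640x3 uint8, blue, green, red); there is no depth.
- camera_model(name): a dict with "mtx" (3x3 intrinsics, pixels), "xyz" and "orientation" of the camera in the world; the wrist camera has in their place "tool_from_camera" (4x4, takes a point from camera to tool coordinates, whose origin is the TCP and whose axes are the flange's). Camera axes: x right, y up, looking along -z (the intrinsics and any distortion apply to the point x, -y, -z); pixel columns grow to the right and rows downward; lengths in m; the calibration is good to about 2 mm. A picture is of the moment at which its call begins: read the wrist's pose just before it. camera_model takes no time and is no camera call.
- finish_job(): hands the job in, once; it reports no verdict.
The state is a dict: "time_s": time; "joints": joint angles; "joint_velocities": joint speeds; "effort": joint torques, N m; "tcp_pos": TCP position; "ee_rot": TCP orientation; "wrist_force": force on the tool from outside, world axes, zero at the start; "moment": the same for the moment, N m; "gripper_width": opening from 0.0 (shut) to 1.0 (fully open).
Only numpy, scipy, OpenCV 4.12 (cv2) and the standard library are available. Lean on these libraries where they do the work, as an engineer would, in place of code of your own. Each camera call takes 0.05 s, during which the arm holds its last target. There are 200 camera calls.

## Working session

There is one attempt and no reset: what is moved stays moved. The work goes in short steps, Python scripts to look and compute and a shell command to move; the robot and the scene stay as the last step left them, time stands still between calls to the robot, and variables do not carry over. Pictures are saved under pics/ and viewed, about 12 in all and at most 16, crops included, and the job is handed in when it is done.

```bash
ls; mkdir -p pics
cat > h.py <<'E'
import numpy as np, cv2, json
from station import sense, capture, camera_model
def cam(name, s=None):
    m=camera_model(name); K=np.array(m["mtx"])
    if name=="wrist":
        s=s or sense(); T=np.array(m["tool_from_camera"]); R=np.array(s["ee_rot"])
        return K, np.array(s["tcp_pos"])+R@T[:3,3], R@T[:3,:3], m
    return K, np.array(m["xyz"]), np.array(m["orientation"]), m
def ray(c,uv):
    K,p,R,m=c; d=m.get("distortion",m.get("dist"))
    q=cv2.undistortPoints(np.array([[uv]],float),K,None if d is None else np.array(d,float))[0,0]
    v=R@np.array([q[0],-q[1],-1.]); return p,v/np.linalg.norm(v)
def onz(c,uv,z):
    p,v=ray(c,uv); return p+v*(z-p[2])/v[2]
def proj(c,P):
    K,p,R,m=c; q=R.T@(np.array(P)-p); a=K@np.array([q[0],-q[1],-q[2]]); return a[:2]/a[2]
def two(c1,u1,c2,u2):
    p,a=ray(c1,u1);q,b=ray(c2,u2)
    t=np.linalg.lstsq(np.c_[a,-b],q-p,rcond=None)[0]
    A=p+a*t[0];B=q+b*t[1]; return (A+B)/2,np.linalg.norm(A-B)
def save(img,n,): cv2.imwrite(f"pics/{n}.png",img)
E
python3 - <<'E'
from h import *
s=sense();print(s)
for n in("scene","top","wrist"):
    print(n,camera_model(n)); save(capture(n),n+"0")
E
```

```text
pics
{'time_s': 0.0, 'joints': array([ 7.94471894e+01,  2.20894067e+01,  3.81046188e-01, -2.91605163e-02,
       -6.84104217e+01, -1.48166756e+01]), 'joint_velocities': array([-0.04031761,  0.01716118,  0.00524824, -0.06091377,  0.06076137,
        0.00030272]), 'effort': array([-1.63835703e-04, -3.90659201e+01,  1.87404782e+01,  4.21983227e+00,
        1.11143242e-02, -1.75930772e-04]), 'tcp_pos': array([0.26756744, 0.56433893, 0.29118191]), 'ee_rot': array([[ 9.03483170e-01, -4.28622734e-01, -8.44906970e-04],
       [-4.28623561e-01, -9.03481065e-01, -1.95136098e-03],
       [ 7.30402303e-05,  2.12516884e-03, -9.99997739e-01]]), 'wrist_force': array([ 0.06321615, -0.41451359,  0.07619134]), 'moment': array([-0.0059722 ,  0.0259397 ,  0.02141885]), 'gripper_width': 1.001244104686034}
scene {'mtx': array([[588.10804985,   0.        , 312.02250872],
       [  0.        , 588.10804985, 236.74860535],
       [  0.        ,   0.        ,   1.        ]]), 'xyz': array([ 1.38004783, -0.68198314,  1.06056673]), 'orientation': array([[ 0.5481045 , -0.58641871,  0.59640133],
       [ 0.836214
[... 294 characters left out ...]
18461]), 'orientation': array([[-0.02298366,  0.99909656, -0.03574643],
       [-0.99959131, -0.02357361, -0.01617071],
       [-0.01699877,  0.03536016,  0.99923005]])}
wrist {'mtx': array([[370.81446257,   0.        , 318.04634763],
       [  0.        , 370.81446257, 238.36870017],
       [  0.        ,   0.        ,   1.        ]]), 'tool_from_camera': array([[ 1.47373089e-03,  9.67423277e-01,  2.53160088e-01,
         6.88371622e-02],
       [ 9.99997615e-01, -1.01765602e-03, -1.93246596e-03,
        -1.63211984e-04],
       [-1.61188266e-03,  2.53162333e-01, -9.67422470e-01,
        -9.26135415e-02],
       [ 0.00000000e+00,  0.00000000e+00,  0.00000000e+00,
         1.00000000e+00]])}
```

View pics/top0.png

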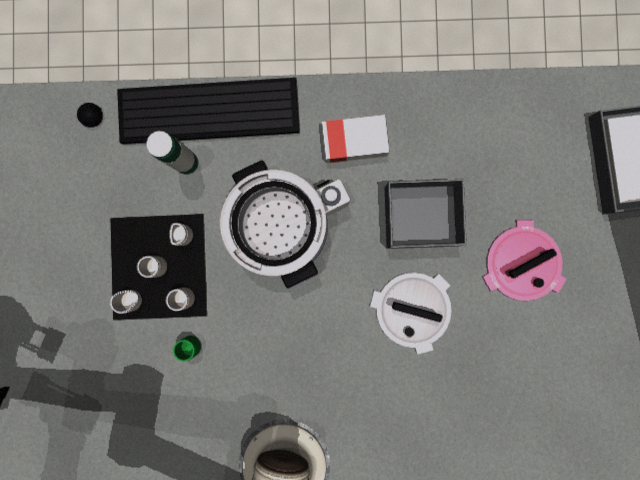

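View pics/scene0.png

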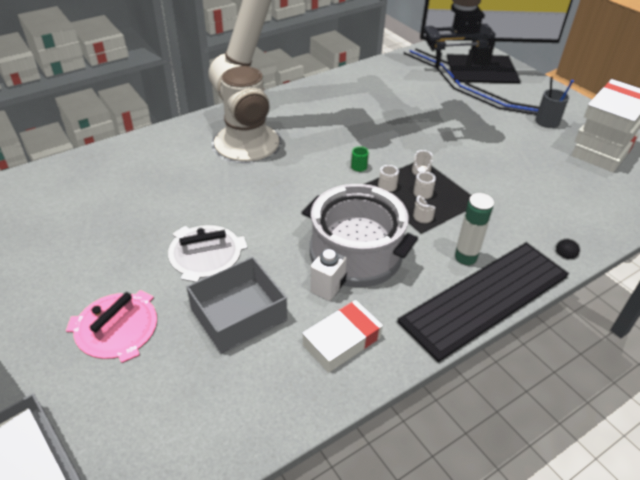

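Run:
```python
from h import *
t=cv2.imread("pics/top0.png");s=cv2.imread("pics/scene0.png")
a=cv2.resize(t[205:330,100:220],(580,600),interpolation=3)[:, :]
w=cv2.imread("pics/wrist0.png")
m=np.hstack([cv2.resize(t[205:330,100:220],(400,416),interpolation=2),cv2.resize(s[140:240,350:446],(400,416),interpolation=2)])
save(m,"crop1")
c=cam("top")
for n,uv,z in [("j",(180,235),.05),("j",(151,267),.05),("j",(125,300),.05),("j",(180,299),.05),("pot",(273,222),.131),("bin",(425,214),.08),("btn",(331,196),.117),("lid",(414,312),.048),("carton",(356,138),.045),("spray",(161,145),.19)]:
    print(n,onz(c,uv,z).round(3))
```

```text
j [0.555 0.227 0.05 ]
j [0.481 0.296 0.05 ]
j [0.406 0.358 0.05 ]
j [0.405 0.229 0.05 ]
pot [ 0.573 -0.001  0.131]
bin [ 0.587 -0.339  0.08 ]
btn [ 0.628 -0.127  0.117]
lid [ 0.364 -0.313  0.048]
carton [ 0.773 -0.19   0.045]
spray [0.732 0.22  0.19 ]
```

View pics/crop1.png

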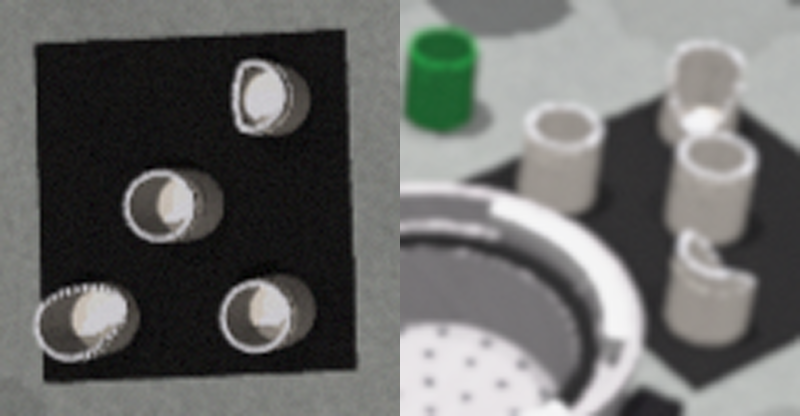

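View pics/wrist0.png

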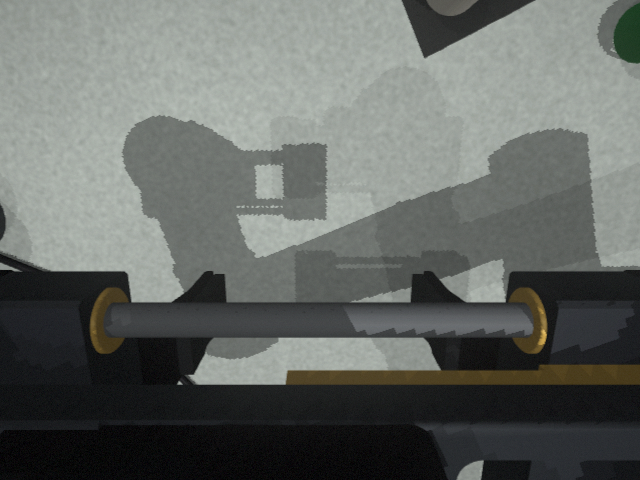

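The broken jars look like the ones at top-image (180,235), notch up-left, and (125,300), notch towards the scene camera. The sound ones are at (151,267) and (180,299). The green jar (186,349) and the pink lid (526,262) are look-alikes, so I leave them. I'll confirm with the wrist camera over the mat.

```bash
python3 -m inch '[{"hand":0,"slide":[3.5,-6,1],"yaw":0},{"hand":0,"slide":[7,-12,2],"yaw":0},{"hand":0,"slide":[10,-18,3],"yaw":0},{"hand":0,"slide":[13,-24,4],"yaw":0},{"hand":0,"slide":[13,-24,4],"yaw":0},{"hand":0,"slide":[13,-24,4],"yaw":0},{"hand":0,"slide":[13,-24,4],"yaw":0}]'
python3 - <<'E'
from h import *
s=sense(); print(s["tcp_pos"],s["joint_velocities"].round(2)); w=capture("wrist"); save(w,"w1"); json.dump({k:np.array(v).tolist() for k,v in s.items()},open("w1.json","w"))
E
```

```text
time_s: 1.02
tcp_pos: [0.3976, 0.3251, 0.332]
ee_rot: [[0.904, -0.428, -0.0], [-0.428, -0.904, -0.0], [-0.0, 0.0, -1.0]]
wrist_force: [-0.4, -0.8, 1.0]
gripper_width: 1.0
[0.39757488 0.32506427 0.33196624] [ 0.9   0.55  0.07  0.03 -0.11  0.06]
```

View pics/w1.png

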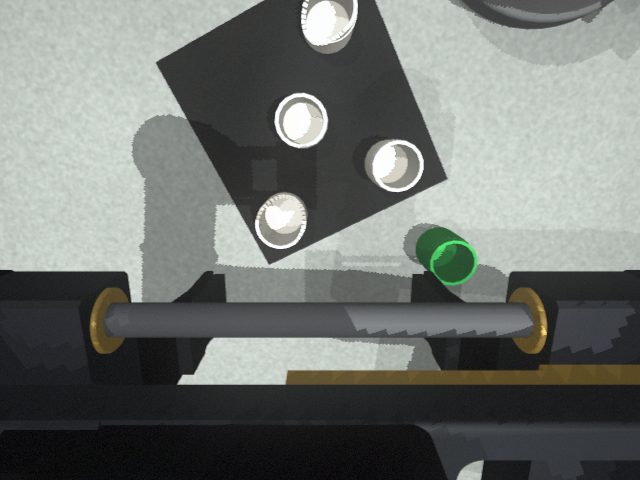

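```bash
python3 -m inch '[{"hand":0,"slide":[4,-3,0],"yaw":0},{"hand":0,"slide":[7,-5,-3],"yaw":0},{"hand":0,"slide":[7,-5,-3],"yaw":0},{"hand":0,"slide":[7,-5,-3],"yaw":0},{"hand":0,"slide":[7,-5,-3],"yaw":0}]'
cat >> h.py <<'E'
def rims(img,thr=205,minA=150):
    g=cv2.cvtColor(img,cv2.COLOR_BGR2GRAY); out=[]
    hsv=cv2.cvtColor(img,cv2.COLOR_BGR2HSV)
    m=((g>thr)&(hsv[...,1]<40)).astype(np.uint8)
    n,l,st,ce=cv2.connectedComponentsWithStats(m)
    for i in range(1,n):
        if st[i,4]<minA or st[i,2]>120: continue
        p=np.argwhere(l==i)[:,::-1].astype(np.int32); h=cv2.convexHull(p)
        if len(h)<6: continue
        e=cv2.fitEllipse(h); out.append(e)
    return out
E
python3 - <<'E'
from h import *
s=sense(); w=capture("wrist"); save(w,"w2"); json.dump({k:np.array(v).tolist() for k,v in s.items()},open("w2.json","w"))
for n in("w1","w2"):
    s=json.load(open(n+".json")); c=cam("wrist",s); w=cv2.imread(f"pics/{n}.png")
    for thr in (215,235):
      for e in rims(w[:270],thr): 
        if 25<e[1][0]<90: print(n,thr,np.round(e[0]),np.round(e[1]),onz(c,e[0],.058).round(4))
c=cam("top")
for e in rims(cv2.imread("pics/top0.png"),190,40):
    if 15<e[1][0]<40:print("top",np.round(e[0]),np.round(e[1]),onz(c,e[0],.058).round(4))
E
```

```text
time_s: 1.7
tcp_pos: [0.4674, 0.2759, 0.3031]
ee_rot: [[0.904, -0.427, 0.001], [-0.427, -0.904, 0.001], [0.001, -0.002, -1.0]]
wrist_force: [-0.4, 0.2, -0.4]
gripper_width: 0.998
w1 215 [329.  20.] [44. 62.] [0.5493 0.2416 0.058 ]
w1 215 [301. 120.] [53. 54.] [0.4841 0.3017 0.058 ]
w1 215 [398. 166.] [50. 52.] [0.4058 0.2351 0.058 ]
w1 215 [281. 222.] [50. 55.] [0.4048 0.3628 0.058 ]
w1 235 [323.  24.] [41. 43.] [0.5489 0.2484 0.058 ]
w1 235 [301. 120.] [52. 54.] [0.484  0.3016 0.058 ]
w1 235 [297. 121.] [27. 37.] [0.4849 0.305  0.058 ]
w1 235 [398. 166.] [49. 52.] [0.4056 0.2351 0.058 ]
w1 235 [278. 215.] [27. 30.] [0.4118 0.3618 0.058 ]
w1 235 [280. 226.] [44. 48.] [0.4012 0.3655 0.058 ]
w2 215 [314. 105.] [56. 63.] [0.5585 0.237  0.058 ]
w2 215 [285. 214.] [51. 53.] [0.4842 0.3018 0.058 ]
w2 215 [384. 258.] [49. 52.] [0.4058 0.2349 0.058 ]
w2 235 [314. 105.] [56. 62.] [0.5585 0.237  0.058 ]
w2 235 [285. 214.] [50. 53.] [0.484 0.302 0.058]
w2 235 [384. 258.] [48. 52.] [0.4057 0.2348 0.058 ]
top [239.   8.] [21. 23.] [1.0857 0.0775 0.058 ]
top [159. 144.] [23. 24.] [0.7697 0.2721 0.058 ]
top [337. 197.] [22. 33.] [ 0.634 -0.141  0.058]
top [414. 300.] [38. 53.] [ 0.3919 -0.3114  0.058 ]
top [311. 456.] [21. 52.] [ 0.0448 -0.0674  0.058 ]
```

View pics/w2.png

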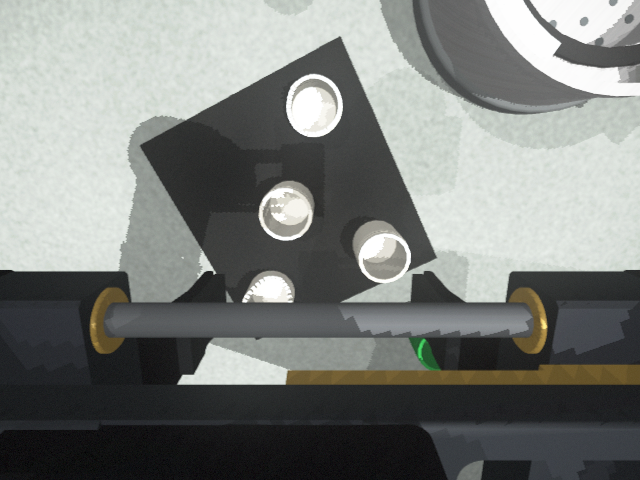

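Run:
```python
from h import *
a=cv2.imread("pics/w2.png")[65:145,275:355];b=cv2.imread("pics/w1.png")[182:262,240:320]
save(np.hstack([cv2.resize(x,(400,400),interpolation=2) for x in(a,b)]),"crop2")
```

```text
(no output)
```

View pics/crop2.png

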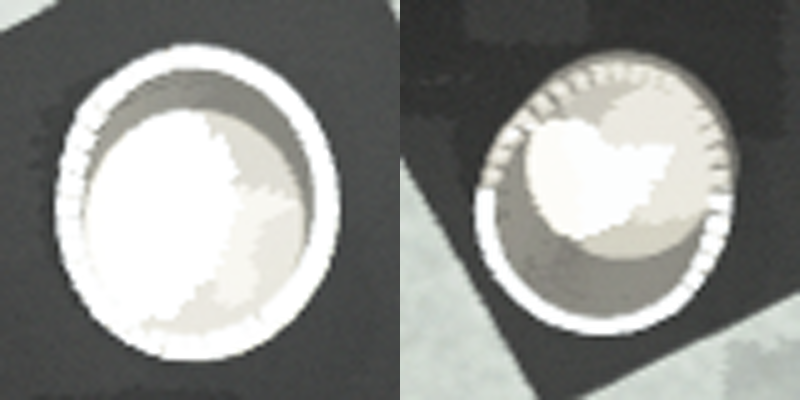

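Wrist view, 5x crop: the jar at w2 (314,105) has a jagged edge low on the left, its gap facing about +y. The jar at w1 (281,222) has its gap facing about (+x,-y). Both are broken. The jars at (285,214) and (384,258) have full smooth rims, so they are sound, and their positions agree in both views with 58 mm height. First I grasp broken1.

```bash
python3 -m inch '[{"hand":0,"slide":[2,-1,-2],"yaw":-0.18},{"hand":0,"slide":[5,-2,-4],"yaw":-0.36},{"hand":0,"slide":[8,-3.5,-7],"yaw":-0.54},{"hand":0,"slide":[9.3,-4.2,-9],"yaw":-0.72},{"hand":0,"slide":[9.3,-4.2,-11],"yaw":-0.88},{"hand":0,"slide":[9.3,-4.2,-14],"yaw":-0.88},{"hand":0,"slide":[9.3,-4.2,-17],"yaw":-0.88},{"hand":0,"slide":[9.3,-4.2,-20],"yaw":-0.88},{"hand":0,"slide":[9.3,-4.2,-21.4],"yaw":-0.88},{"hand":0,"slide":[9.3,-4.2,-21.4],"yaw":-0.88}]'
python3 -m inch '[{"hand":0.3,"slide":[0,0,0],"yaw":0},{"hand":0.6,"slide":[0,0,0],"yaw":0},{"hand":1,"slide":[0,0,0],"yaw":0},{"hand":1,"slide":[0,0,0],"yaw":0},{"hand":1,"slide":[0,0,0],"yaw":0},{"hand":1,"slide":[0,0,0],"yaw":0}]'
```

```text
time_s: 3.0
tcp_pos: [0.5605, 0.2331, 0.088]
ee_rot: [[0.246, -0.969, -0.001], [-0.969, -0.246, -0.001], [0.001, 0.001, -1.0]]
wrist_force: [0.5, -0.3, -0.1]
gripper_width: 1.0
time_s: 3.75
tcp_pos: [0.5608, 0.2327, 0.0885]
ee_rot: [[0.245, -0.969, 0.0], [-0.969, -0.245, 0.0], [0.0, -0.0, -1.0]]
wrist_force: [-0.1, 0.1, 2.8]
gripper_width: 0.584
```

```bash
python3 -m inch '[{"hand":1,"slide":[0,0,3],"yaw":0},{"hand":1,"slide":[0,0,8],"yaw":0},{"hand":1,"slide":[0,0,13],"yaw":0},{"hand":1,"slide":[0,0,18],"yaw":0},{"hand":1,"slide":[0,-5,20],"yaw":0},{"hand":1,"slide":[0,-11,20],"yaw":0},{"hand":1,"slide":[0,-17,20],"yaw":0},{"hand":1,"slide":[0,-21,20],"yaw":0},{"hand":1,"slide":[0,-22,20],"yaw":0}, {"hand":1,"slide":[0,-22,20],"yaw":0}]'
python3 - <<'E'
from h import *
c=cam("top"); t=cv2.imread("pics/top0.png"); cs=cam("scene")
# bin inner floor/rim corners by eye in top, check in scene by eye
for uv in [(387,181),(463,180),(464,247),(386,248)]: print(onz(c,uv,.08).round(3))
for uv in [(188,292),(252,263),(286,303),(217,347)]: print("sc",onz(cs,uv,.08).round(3))
s=sense(); w=capture("wrist"); save(w,"w3"); json.dump({k:np.array(v).tolist() for k,v in s.items()},open("w3.json","w"))
g=cv2.cvtColor(t,cv2.COLOR_BGR2GRAY)
# jars dark mat check etc
E
```

```text
time_s: 5.0
tcp_pos: [0.5607, 0.0125, 0.2878]
ee_rot: [[0.244, -0.97, -0.001], [-0.97, -0.244, 0.0], [-0.0, 0.001, -1.0]]
wrist_force: [0.5, 0.9, -1.3]
gripper_width: 0.588
[ 0.664 -0.255  0.08 ]
[ 0.662 -0.427  0.08 ]
[ 0.51  -0.424  0.08 ]
[ 0.512 -0.249  0.08 ]
sc [ 0.537 -0.432  0.08 ]
sc [ 0.535 -0.272  0.08 ]
sc [ 0.678 -0.268  0.08 ]
sc [ 0.701 -0.444  0.08 ]
```

View pics/w3.png

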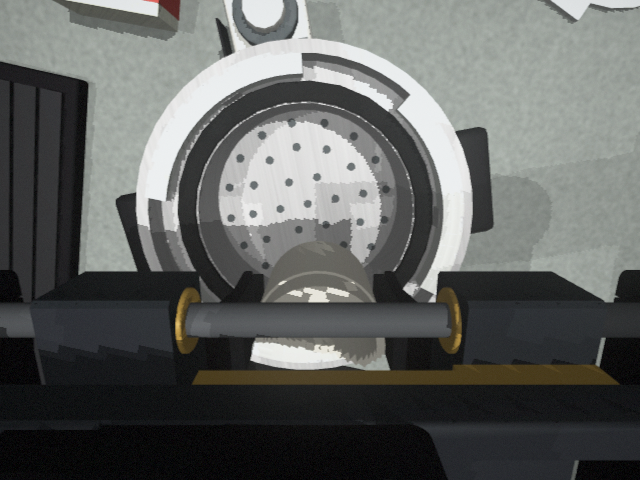

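```bash
python3 -m inch '[{"hand":1,"slide":[0,-4,0],"yaw":0},{"hand":1,"slide":[0,-9,0],"yaw":0},{"hand":1,"slide":[0,-14,0],"yaw":0},{"hand":1,"slide":[0.5,-19,0],"yaw":0},{"hand":1,"slide":[0.5,-24,0],"yaw":0},{"hand":1,"slide":[0.5,-27,0],"yaw":0},{"hand":1,"slide":[0.5,-27,0],"yaw":0}, {"hand":1,"slide":[0.5,-27,0],"yaw":0}]'
python3 - <<'E'
from h import *
s=sense(); w=capture("wrist"); save(w,"w4"); json.dump({k:np.array(v).tolist() for k,v in s.items()},open("w4.json","w"))
E
```

```text
time_s: 6.05
tcp_pos: [0.5663, -0.2559, 0.2879]
ee_rot: [[0.247, -0.969, -0.0], [-0.969, -0.247, 0.001], [-0.001, 0.0, -1.0]]
wrist_force: [-0.1, 0.7, -1.6]
gripper_width: 0.584
```

View pics/w4.png

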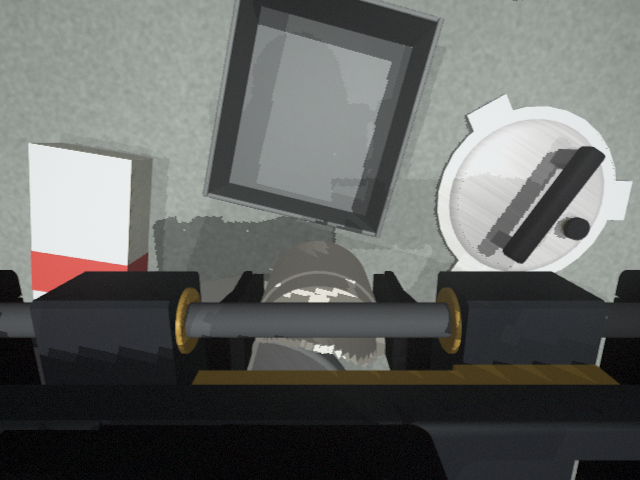

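Run:
```python
from h import *
s=json.load(open("w4.json")); c=cam("wrist",s); t=cam("top")
P=[onz(c,uv,.08) for uv in [(238,-4),(442,18),(378,237),(204,195)]]
for p in P: print("w",p.round(3))
print("sides",[np.linalg.norm(P[i]-P[(i+1)%4]).round(3) for i in range(4)],"cen",np.mean(P,0).round(3))
F=[onz(c,uv,.004) for uv in [(258,22),(393,60),(352,211),(230,183)]]
print("floor",np.mean(F,0).round(3),[np.linalg.norm(F[i]-F[(i+1)%4]).round(3) for i in range(4)])
d=P[3]-P[0];print("ang y",np.degrees(np.arctan2(d[1],d[0])))
for n,u in [("b1",(512,255)),("b2",(600,152))]: print(n,onz(c,u,.055).round(3))
# pot: seal inner/outer edges in w3
s3=json.load(open("w3.json")); c3=cam("wrist",s3); w=cv2.imread("pics/w3.png"); g=cv2.cvtColor(w,cv2.COLOR_BGR2GRAY)
np.set_printoptions(linewidth=200)
# radial scan from tray centre: dark seal edges
def scan(c,g,cen,z,lo,hi,thr=70):
    # for angle, walk outwards in world at height z, find the dark band inner & outer radii
    r=[]
    for a in np.arange(0,360,6):
        d=np.array([np.cos(np.radians(a)),np.sin(np.radians(a)),0]); rr=np.arange(lo,hi,.0005)
        v=[]
        for q in rr:
            u=proj(c,[*cen,z]+d*q); x,y=int(round(u[0])),int(round(u[1])); v.append(g[y,x] if 0<=x<640 and 0<=y<265 else 255)
        v=np.array(v); k=np.where(v<thr)[0]
        if len(k)>10: r.append((a,rr[k[0]],rr[k[-1]]))
    return r
cen=np.array([.573,-.001])
R=scan(c3,g,cen,.114,.06,.105)
for a,i,o in R: print(a,round(i*1000),round(o*1000),end=' | ')
```

```text
w [ 0.663 -0.406  0.08 ]
w [ 0.517 -0.429  0.08 ]
w [ 0.515 -0.26   0.08 ]
w [ 0.662 -0.259  0.08 ]
sides [np.float64(0.148), np.float64(0.169), np.float64(0.147), np.float64(0.147)] cen [ 0.59  -0.339  0.08 ]
floor [ 0.596 -0.337  0.004] [np.float64(0.129), np.float64(0.147), np.float64(0.127), np.float64(0.15)]
ang y 90.45209027816729
b1 [ 0.385 -0.269  0.055]
b2 [ 0.347 -0.374  0.055]
0 81 93 | 6 81 93 | 12 81 93 | 18 81 93 | 24 81 94 | 30 80 93 | 36 81 94 | 174 80 93 | 180 80 93 | 186 79 93 | 192 80 93 | 198 79 92 | 204 80 93 | 210 80 92 | 216 80 92 | 222 80 92 | 228 80 92 | 234 80 92 | 240 80 92 | 246 80 92 | 252 80 91 | 258 80 92 | 264 80 92 | 270 80 93 | 276 80 92 | 282 80 92 | 288 80 92 | 294 81 92 | 300 80 92 | 306 81 93 | 312 80 92 | 318 81 92 | 324 80 92 | 330 80 92 | 336 80 93 | 342 80 93 | 348 81 93 | 354 81 93 |
```

```bash
python3 -m inch '[{"hand":1,"slide":[1,-5,0],"yaw":-0.12},{"hand":1,"slide":[2.2,-10,0],"yaw":-0.25},{"hand":1,"slide":[2.2,-12.7,0],"yaw":-0.25},{"hand":1,"slide":[2.2,-12.7,-5],"yaw":-0.25},{"hand":1,"slide":[2.2,-12.7,-10],"yaw":-0.25},{"hand":1,"slide":[2.2,-12.7,-15],"yaw":-0.25},{"hand":1,"slide":[2.2,-12.7,-18],"yaw":-0.25},{"hand":1,"slide":[2.2,-12.7,-19],"yaw":-0.25},{"hand":1,"slide":[2.2,-12.7,-19.3],"yaw":-0.25},{"hand":1,"slide":[2.2,-12.7,-19.3],"yaw":-0.25}]'
python3 -m inch '[{"hand":0.2,"slide":[0,0,0],"yaw":0},{"hand":0.2,"slide":[0,0,0],"yaw":0},{"hand":0.2,"slide":[0,0,0],"yaw":0},{"hand":0.2,"slide":[0,0,4],"yaw":0},{"hand":0.2,"slide":[0,0,9],"yaw":0},{"hand":0.2,"slide":[0,0,14],"yaw":0},{"hand":0.2,"slide":[0,0,19.3],"yaw":0},{"hand":0.2,"slide":[0,0,19.3],"yaw":0}]'
```

```text
time_s: 7.35
tcp_pos: [0.5888, -0.3843, 0.097]
ee_rot: [[-0.001, -1.0, 0.003], [-1.0, 0.001, -0.001], [0.001, -0.003, -1.0]]
wrist_force: [-0.0, -0.3, -0.7]
gripper_width: 0.59
time_s: 8.35
tcp_pos: [0.5893, -0.3854, 0.2954]
ee_rot: [[-0.002, -1.0, 0.011], [-1.0, 0.002, -0.006], [0.006, -0.011, -1.0]]
wrist_force: [0.2, -0.3, 0.6]
gripper_width: 0.803
```

```bash
python3 -m inch '[{"hand":0,"slide":[-1,5,0],"yaw":0},{"hand":0,"slide":[-2,11,0],"yaw":0},{"hand":0,"slide":[-3,17,0],"yaw":0},{"hand":0,"slide":[-5,23,0],"yaw":0},{"hand":0,"slide":[-6,29,0],"yaw":0},{"hand":0,"slide":[-7,35,0],"yaw":0},{"hand":0,"slide":[-9,41,0],"yaw":0},{"hand":0,"slide":[-11,47,0],"yaw":0},{"hand":0,"slide":[-13,53,0],"yaw":0},{"hand":0,"slide":[-15,59,0],"yaw":0}]'
python3 -m inch '[{"hand":0,"slide":[-2,5,0],"yaw":0.17},{"hand":0,"slide":[-4,11,0],"yaw":0.34},{"hand":0,"slide":[-6,16,0],"yaw":0.51},{"hand":0,"slide":[-8.3,20.6,0],"yaw":0.68},{"hand":0,"slide":[-8.3,20.6,0],"yaw":0.733},{"hand":0,"slide":[-8.3,20.6,0],"yaw":0.733},{"hand":0,"slide":[-8.3,20.6,0],"yaw":0.733}]'
python3 - <<'E'
from h import *
s=sense(); w=capture("wrist"); save(w,"w5"); json.dump({k:np.array(v).tolist() for k,v in s.items()},open("w5.json","w"))
c=cam("wrist",s)
for e in rims(w[:270],215): 
    if 25<e[1][0]<90: print(np.round(e[0]),np.round(e[1]),onz(c,e[0],.058).round(4))
t=capture("top");save(t,"top5")
x=np.hstack([cv2.resize(w[:265],(640,265)),np.zeros((265,160,3),np.uint8)]); y=np.zeros((330,800,3),np.uint8); y[:,:]=cv2.resize(t[170:350,90:526],(800,330)); save(np.vstack([x,y]),"v5")
E
```

```text
time_s: 9.6
tcp_pos: [0.4375, 0.2045, 0.2881]
ee_rot: [[-0.002, -1.0, 0.0], [-1.0, 0.002, 0.0], [-0.0, -0.0, -1.0]]
wrist_force: [0.9, 0.2, 0.1]
gripper_width: 0.999
time_s: 10.48
tcp_pos: [0.3558, 0.4083, 0.288]
ee_rot: [[0.666, -0.746, -0.0], [-0.746, -0.666, -0.0], [0.0, 0.0, -1.0]]
wrist_force: [0.3, 0.4, -0.3]
gripper_width: 0.997
[286.  13.] [63. 71.] [0.4841 0.3016 0.058 ]
[418.  17.] [63. 70.] [0.4057 0.2351 0.058 ]
[310. 149.] [58. 59.] [0.4022 0.3654 0.058 ]
```

View pics/v5.png

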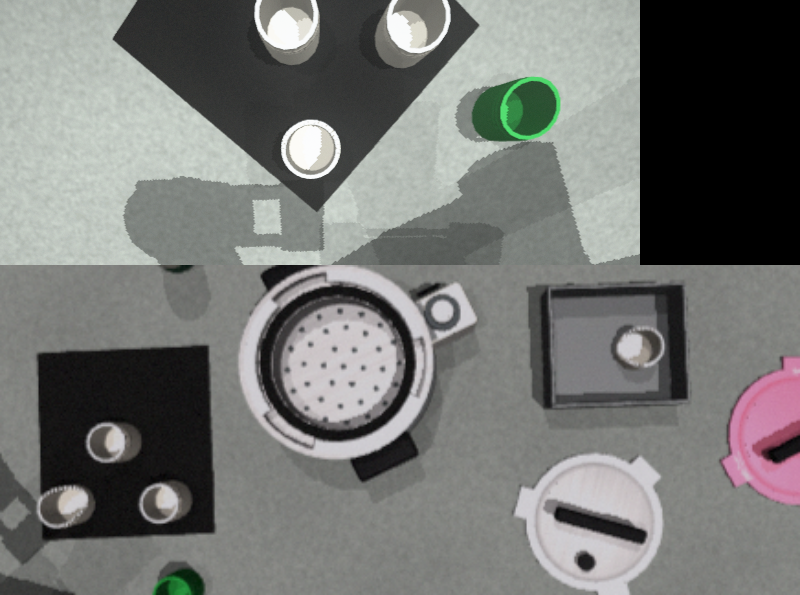

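```bash
python3 -m inch '[{"hand":0,"slide":[2.5,-2.5,-2],"yaw":0},{"hand":0,"slide":[4.9,-4.7,-6],"yaw":0},{"hand":0,"slide":[4.9,-4.7,-11],"yaw":0},{"hand":0,"slide":[4.9,-4.7,-15],"yaw":0},{"hand":0,"slide":[4.9,-4.7,-18],"yaw":0},{"hand":0,"slide":[4.9,-4.7,-20],"yaw":0},{"hand":0,"slide":[4.9,-4.7,-20],"yaw":0}]'
python3 -m inch '[{"hand":0.3,"slide":[0,0,0],"yaw":0},{"hand":0.6,"slide":[0,0,0],"yaw":0},{"hand":1,"slide":[0,0,0],"yaw":0},{"hand":1,"slide":[0,0,0],"yaw":0},{"hand":1,"slide":[0,0,0],"yaw":0},{"hand":1,"slide":[0,0,0],"yaw":0}]'
```

```text
time_s: 11.45
tcp_pos: [0.4045, 0.3607, 0.0869]
ee_rot: [[0.667, -0.745, -0.002], [-0.745, -0.667, -0.003], [0.001, 0.004, -1.0]]
wrist_force: [0.4, -0.4, -0.4]
gripper_width: 1.0
time_s: 12.2
tcp_pos: [0.4049, 0.3622, 0.0887]
ee_rot: [[0.668, -0.744, 0.001], [-0.744, -0.668, 0.001], [-0.0, -0.001, -1.0]]
wrist_force: [-0.7, -0.4, 3.0]
gripper_width: 0.605
```

```bash
python3 -m inch '[{"hand":1,"slide":[0,0,4],"yaw":0},{"hand":1,"slide":[0,0,9],"yaw":0},{"hand":1,"slide":[0,0,14],"yaw":0},{"hand":1,"slide":[0,-3,19],"yaw":-0.15},{"hand":1,"slide":[2,-8,20],"yaw":-0.32},{"hand":1,"slide":[4,-14,20],"yaw":-0.49},{"hand":1,"slide":[6,-20,20],"yaw":-0.66},{"hand":1,"slide":[8,-26,20],"yaw":-0.733},{"hand":1,"slide":[9,-32,20],"yaw":-0.733},{"hand":1,"slide":[10,-38,20],"yaw":-0.733}]'
python3 -m inch '[{"hand":1,"slide":[2,-6,0],"yaw":0},{"hand":1,"slide":[4,-12,0],"yaw":0},{"hand":1,"slide":[6,-18,0],"yaw":0},{"hand":1,"slide":[7,-24,0],"yaw":0},{"hand":1,"slide":[8.4,-28,0],"yaw":0},{"hand":1,"slide":[8.4,-28.5,0],"yaw":0},{"hand":1,"slide":[8.4,-28.5,0],"yaw":0},{"hand":1,"slide":[8.4,-28.5,-4],"yaw":0},{"hand":1,"slide":[8.4,-28.5,-8],"yaw":0},{"hand":1,"slide":[8.4,-28.5,-8],"yaw":0}]'
```

```text
time_s: 13.45
tcp_pos: [0.5043, -0.0201, 0.2875]
ee_rot: [[-0.002, -1.0, -0.001], [-1.0, 0.002, 0.0], [-0.0, 0.001, -1.0]]
wrist_force: [0.4, 0.2, -0.8]
gripper_width: 0.606
time_s: 14.7
tcp_pos: [0.5867, -0.3009, 0.2049]
ee_rot: [[-0.001, -1.0, -0.008], [-1.0, 0.001, 0.003], [-0.003, 0.008, -1.0]]
wrist_force: [0.3, -0.1, -0.7]
gripper_width: 0.603
```

```bash
python3 -m inch '[{"hand":1,"slide":[0,0,-4],"yaw":0},{"hand":1,"slide":[0,0,-8],"yaw":0},{"hand":1,"slide":[0,0,-10.5],"yaw":0},{"hand":1,"slide":[0,0,-11.2],"yaw":0},{"hand":1,"slide":[0,0,-11.2],"yaw":0},{"hand":0.2,"slide":[0,0,-11.2],"yaw":0},{"hand":0.2,"slide":[0,0,-11.2],"yaw":0},{"hand":0.2,"slide":[0,0,-11.2],"yaw":0},{"hand":0.2,"slide":[0,0,-8],"yaw":0},{"hand":0.2,"slide":[0,0,-3],"yaw":0}]'
python3 -m inch '[{"hand":0,"slide":[0,3,5],"yaw":0},{"hand":0,"slide":[-1,8,11],"yaw":0},{"hand":0,"slide":[-2,14,11],"yaw":0},{"hand":0,"slide":[-3,20,11],"yaw":0},{"hand":0,"slide":[-4,26,11],"yaw":0},{"hand":0,"slide":[-5,32,11],"yaw":0},{"hand":0,"slide":[-6,38,11],"yaw":0},{"hand":0,"slide":[-7,42,11],"yaw":0},{"hand":0,"slide":[-7,42,11],"yaw":0}]'
python3 - <<'E'
from h import *
t=capture("top");save(t,"top6"); sc=capture("scene");save(sc,"scene6")
for e in rims(t,190,40):
    if 15<e[1][0]<40:print(np.round(e[0]),np.round(e[1]),onz(cam("top"),e[0],.058).round(4))
s=sense();print(s["tcp_pos"]); w=capture("wrist"); c=cam("wrist",s)
for e in rims(w[:270],215): 
    if 25<e[1][0]<90: print(np.round(e[0]),np.round(e[1]),onz(c,e[0],.058).round(4))
E
```

```text
time_s: 15.95
tcp_pos: [0.5877, -0.3029, 0.1775]
ee_rot: [[-0.002, -1.0, -0.004], [-1.0, 0.002, 0.001], [-0.001, 0.004, -1.0]]
wrist_force: [0.4, -0.8, 0.3]
gripper_width: 0.8
time_s: 17.08
tcp_pos: [0.5181, 0.1194, 0.2888]
ee_rot: [[0.003, -1.0, 0.001], [-1.0, -0.003, 0.001], [-0.001, -0.001, -1.0]]
wrist_force: [0.1, 0.4, 0.0]
gripper_width: 1.0
[101.  14.] [28. 37.] [1.0834 0.4066 0.058 ]
[240.  11.] [33. 73.] [1.079  0.0757 0.058 ]
[273.  13.] [28. 45.] [ 1.0727 -0.0011  0.058 ]
[264.   4.] [ 25. 132.] [1.0935 0.0195 0.058 ]
[380.  10.] [24. 46.] [ 1.0716 -0.2537  0.058 ]
[526.   5.] [21. 36.] [ 1.071  -0.5924  0.058 ]
[426.  12.] [17. 22.] [ 1.0635 -0.3611  0.058 ]
[144.  20.] [16. 22.] [1.066  0.3039 0.058 ]
[382.  39.] [37. 52.] [ 1.0012 -0.2555  0.058 ]
[241.  43.] [37. 60.] [1.0016 0.0747 0.058 ]
[293.  42.] [30. 81.] [ 1.001  -0.0477  0.058 ]
[112.  49.] [18. 34.] [0.9984 0.3808 0.058 ]
[340.  48.] [19. 23.] [ 0.9833 -0.157   0.058 ]
[198.  53.] [17. 19.] [0.9818 0.1773 0.058 ]
[272.  44.] [23. 42.] [0.998  0.0019 0.058 ]
[159. 144.] [23. 25.] [0.7697 0.2717 0.058 ]
[336. 195.] [25. 31.] [ 0.6375 -0.1404  0.058 ]
[0.51856939 0.11713745 0.28857507]
[376.  85.] [ 69. 193.] [0.471  0.0032 0.058 ]
[124. 127.] [ 26. 101.] [0.6802 0.0364 0.058 ]
```

```bash
python3 -m inch '[{"hand":0,"slide":[-1,6,0],"yaw":0},{"hand":0,"slide":[-2,12,-1],"yaw":0},{"hand":0,"slide":[-3.4,18,-3],"yaw":0},{"hand":0,"slide":[-3.4,18.5,-7],"yaw":0},{"hand":0,"slide":[-3.4,18.5,-11],"yaw":0},{"hand":0,"slide":[-3.4,18.5,-15],"yaw":0},{"hand":0,"slide":[-3.4,18.5,-18],"yaw":0},{"hand":0,"slide":[-3.4,18.5,-19.1],"yaw":0},{"hand":0,"slide":[-3.4,18.5,-19.1],"yaw":0}]'
python3 -m inch '[{"hand":0.3,"slide":[0,0,0],"yaw":0},{"hand":0.6,"slide":[0,0,0],"yaw":0},{"hand":1,"slide":[0,0,0],"yaw":0},{"hand":1,"slide":[0,0,0],"yaw":0},{"hand":1,"slide":[0,0,0],"yaw":0},{"hand":1,"slide":[0,0,3],"yaw":0},{"hand":1,"slide":[0,0,8],"yaw":0},{"hand":1,"slide":[0,0,13],"yaw":0},{"hand":1,"slide":[0,0,17],"yaw":0},{"hand":1,"slide":[0,0,17],"yaw":0}]'
```

```text
time_s: 18.35
tcp_pos: [0.4853, 0.3012, 0.0971]
ee_rot: [[-0.003, -1.0, -0.0], [-1.0, 0.003, -0.001], [0.001, 0.0, -1.0]]
wrist_force: [-0.6, 0.1, 0.4]
gripper_width: 0.998
time_s: 19.6
tcp_pos: [0.4857, 0.3028, 0.2709]
ee_rot: [[-0.002, -1.0, 0.006], [-1.0, 0.002, 0.005], [-0.005, -0.006, -1.0]]
wrist_force: [-0.1, -0.1, -1.8]
gripper_width: 0.588
```

View pics/scene6.png

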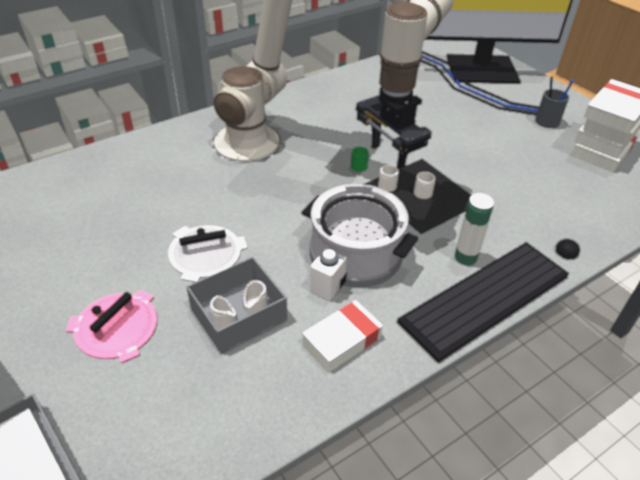

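```bash
python3 -m inch '[{"hand":1,"slide":[2,-5,2],"yaw":0},{"hand":1,"slide":[4,-11,2],"yaw":0},{"hand":1,"slide":[6,-17,2],"yaw":0},{"hand":1,"slide":[8,-23,2],"yaw":0},{"hand":1,"slide":[8.9,-26.6,2],"yaw":0},{"hand":1,"slide":[8.9,-26.6,2],"yaw":0},{"hand":1,"slide":[8.9,-26.6,0],"yaw":0},{"hand":1,"slide":[8.9,-26.6,-2],"yaw":0},{"hand":1,"slide":[8.9,-26.6,-4],"yaw":0},{"hand":1,"slide":[8.9,-26.6,-4],"yaw":0}]'
```

```text
time_s: 20.85
tcp_pos: [0.5721, 0.0364, 0.2244]
ee_rot: [[-0.001, -1.0, -0.006], [-1.0, 0.001, -0.001], [0.001, 0.006, -1.0]]
wrist_force: [0.7, 0.1, -0.9]
gripper_width: 0.588
```

```bash
python3 -m inch '[{"hand":1,"slide":[0,0,-3],"yaw":0},{"hand":1,"slide":[0,0,-5.5],"yaw":0},{"hand":1,"slide":[0,0,-7],"yaw":0},{"hand":1,"slide":[0,0,-7.6],"yaw":0},{"hand":1,"slide":[0,0,-7.8],"yaw":0},{"hand":1,"slide":[0,0,-7.8],"yaw":0}]'
python3 -m inch '[{"hand":0.3,"slide":[0,0,0],"yaw":0},{"hand":0.15,"slide":[0,0,0],"yaw":0},{"hand":0.15,"slide":[0,0,0],"yaw":0},{"hand":0.15,"slide":[0,0,4],"yaw":0},{"hand":0.15,"slide":[0,0,9],"yaw":0},{"hand":0,"slide":[-3,4,14],"yaw":0},{"hand":0,"slide":[-6,8,14],"yaw":0},{"hand":0,"slide":[-10,12,14],"yaw":0},{"hand":0,"slide":[-13.5,17,14],"yaw":0},{"hand":0,"slide":[-16.7,20,14],"yaw":0}]'
python3 - <<'E'
from h import *
t=capture("top");save(t,"top7")
E
```

```text
time_s: 21.6
tcp_pos: [0.5741, 0.036, 0.15]
ee_rot: [[-0.002, -1.0, 0.001], [-1.0, 0.002, 0.0], [-0.0, -0.001, -1.0]]
wrist_force: [0.3, -0.1, -1.5]
gripper_width: 0.586
time_s: 22.85
tcp_pos: [0.4054, 0.2375, 0.2897]
ee_rot: [[-0.001, -1.0, 0.001], [-1.0, 0.001, 0.001], [-0.001, -0.001, -1.0]]
wrist_force: [0.0, 0.3, 0.5]
gripper_width: 0.999
```

Run:
```python
from h import *
a=capture("scene");save(a,"scene8");b=cv2.imread("pics/scene6.png")
u=proj(cam("scene"),[.4057,.235,.058]);v=proj(cam("top"),[.574,.036,.108]);print(u,v)
t=cv2.imread("pics/top7.png")
x,y=map(int,u)
save(np.hstack([cv2.resize(i,(390,390),interpolation=2) for i in(a[y-40:y+60,x-50:x+50],t[165:285,215:335])]),"v8")
```

```text
[388.63354617 170.17600365] [257.66380487 222.79547077]
```

View pics/v8.png

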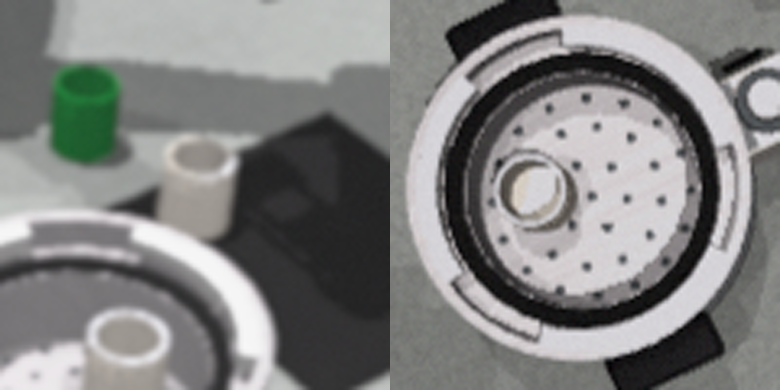

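Jar A stands in the pot and jar B is where it was measured, rim at scene (389,170). Next I pick up B.

```bash
python3 -m inch '[{"hand":0,"slide":[0,-0.1,-5],"yaw":0},{"hand":0,"slide":[0,-0.1,-10],"yaw":0},{"hand":0,"slide":[0,-0.1,-15],"yaw":0},{"hand":0,"slide":[0,-0.1,-18],"yaw":0},{"hand":0,"slide":[0,-0.1,-19.2],"yaw":0},{"hand":0,"slide":[0,-0.1,-19.2],"yaw":0},{"hand":0.4,"slide":[0,-0.1,-19.2],"yaw":0},{"hand":1,"slide":[0,-0.1,-19.2],"yaw":0},{"hand":1,"slide":[0,-0.1,-19.2],"yaw":0},{"hand":1,"slide":[0,-0.1,-19.2],"yaw":0}]'
python3 -m inch '[{"hand":1,"slide":[0,0,0],"yaw":0},{"hand":1,"slide":[0,0,3],"yaw":0},{"hand":1,"slide":[0,0,8],"yaw":0},{"hand":1,"slide":[0,0,13],"yaw":0},{"hand":1,"slide":[0,0,18],"yaw":0},{"hand":1,"slide":[3,-4,19.2],"yaw":0},{"hand":1,"slide":[6,-8,19.2],"yaw":0},{"hand":1,"slide":[9,-13,19.2],"yaw":0},{"hand":1,"slide":[12,-18,19.2],"yaw":0},{"hand":1,"slide":[15,-23,19.2],"yaw":0}]'
```

```text
time_s: 24.2
tcp_pos: [0.4067, 0.235, 0.0976]
ee_rot: [[-0.002, -1.0, 0.0], [-1.0, 0.002, 0.001], [-0.001, -0.0, -1.0]]
wrist_force: [-2.3, -0.8, 1.0]
gripper_width: 0.629
time_s: 25.45
tcp_pos: [0.5572, 0.0032, 0.2887]
ee_rot: [[-0.002, -1.0, -0.001], [-1.0, 0.002, 0.0], [-0.0, 0.001, -1.0]]
wrist_force: [0.6, 0.9, -1.7]
gripper_width: 0.598
```

```bash
python3 -m inch '[{"hand":1,"slide":[1.7,-4.2,0],"yaw":0},{"hand":1,"slide":[1.7,-4.2,0],"yaw":0},{"hand":1,"slide":[1.7,-4.2,-3],"yaw":0},{"hand":1,"slide":[1.7,-4.2,-6],"yaw":0},{"hand":1,"slide":[1.7,-4.2,-9],"yaw":0},{"hand":1,"slide":[1.7,-4.2,-12],"yaw":0},{"hand":1,"slide":[1.7,-4.2,-13.5],"yaw":0},{"hand":1,"slide":[1.7,-4.2,-13.9],"yaw":0},{"hand":1,"slide":[1.7,-4.2,-13.9],"yaw":0}]'
python3 -m inch '[{"hand":0.3,"slide":[0,0,0],"yaw":0},{"hand":0.15,"slide":[0,0,0],"yaw":0},{"hand":0.15,"slide":[0,0,0],"yaw":0},{"hand":0.15,"slide":[0,0,4],"yaw":0},{"hand":0.15,"slide":[0,0,9],"yaw":0},{"hand":0,"slide":[-2,-3,14],"yaw":0},{"hand":0,"slide":[-5,-7,14],"yaw":0},{"hand":0,"slide":[-9,-12,14],"yaw":0},{"hand":0,"slide":[-13,-16,14],"yaw":0},{"hand":0,"slide":[-17,-20,14],"yaw":0}]'
python3 -m inch '[{"hand":0,"slide":[-2,-1,0],"yaw":0},{"hand":0,"slide":[-2,-1,0],"yaw":0},{"hand":0,"slide":[-2,-1,0],"yaw":0}]'
python3 - <<'E'
from h import *
s=sense(); w=capture("wrist"); save(w,"w9"); json.dump({k:np.array(v).tolist() for k,v in s.items()},open("w9.json","w"))
t=capture("top");save(t,"top9")
v=np.zeros((600,700,3),np.uint8); v[:265,:640]=w[:265]; v[270:600,:]=cv2.resize(t[150:360,200:645],(700,330)); save(v,"v9")
E
```

```text
time_s: 26.58
tcp_pos: [0.5742, -0.0368, 0.1509]
ee_rot: [[-0.001, -1.0, 0.001], [-1.0, 0.001, 0.0], [-0.0, -0.001, -1.0]]
wrist_force: [0.3, -0.5, -1.0]
gripper_width: 0.599
time_s: 27.82
tcp_pos: [0.4021, -0.2383, 0.2907]
ee_rot: [[-0.002, -1.0, 0.001], [-1.0, 0.002, -0.0], [0.0, -0.001, -1.0]]
wrist_force: [0.8, -0.5, -0.7]
gripper_width: 0.998
time_s: 28.2
tcp_pos: [0.3846, -0.2468, 0.2905]
ee_rot: [[-0.001, -1.0, 0.001], [-1.0, 0.001, -0.0], [0.0, -0.001, -1.0]]
wrist_force: [-0.3, 0.2, 0.5]
gripper_width: 1.003
```

View pics/v9.png

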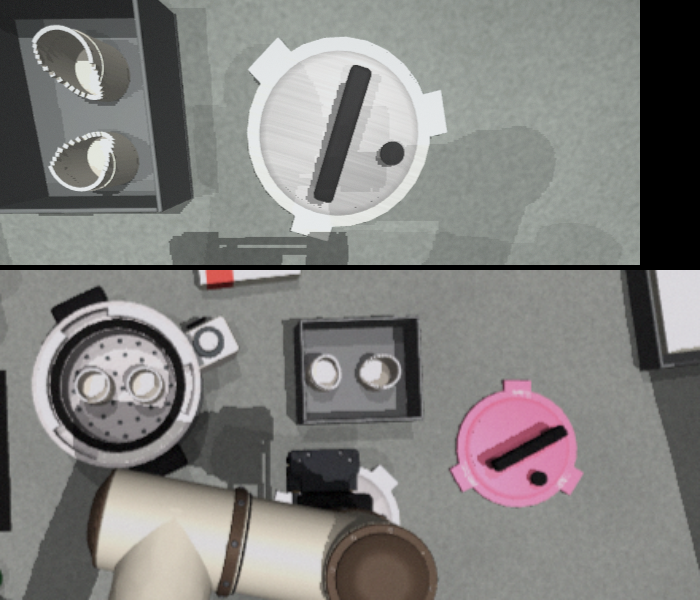

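Run:
```python
from h import *
s=json.load(open("w9.json")); c=cam("wrist",s); w=cv2.imread("pics/w9.png"); g=cv2.cvtColor(w,cv2.COLOR_BGR2GRAY)
print("joints",np.round(s["joints"],1))
m=np.zeros_like(g); m[60:210,300:380]=(g[60:210,300:380]<62)
n,l,st,ce=cv2.connectedComponentsWithStats(m); i=1+np.argmax(st[1:,4]); p=np.argwhere(l==i)[:,::-1].astype(np.int32)
r=cv2.minAreaRect(p); b=cv2.boxPoints(r); print(r)
for z in (.057,): 
    P=np.array([onz(c,q,z) for q in b]); print(P.round(4)[:,:2].tolist(),"cen",P.mean(0).round(4),"sides",np.linalg.norm(P[0]-P[1]).round(4),np.linalg.norm(P[1]-P[2]).round(4))
    e=[P[0]-P[1],P[1]-P[2]]; e=max(e,key=np.linalg.norm); print("bar ang",np.degrees(np.arctan2(e[1],e[0]))%180)
# disc centre from white rim outline: lid white mask
hsv=cv2.cvtColor(w,cv2.COLOR_BGR2HSV); 
k=((g>222)).astype(np.uint8); k[265:]=0;k[:,:240]=0;k[:,450:]=0
n,l,st,ce=cv2.connectedComponentsWithStats(k); i=1+np.argmax(st[1:,4]); cn,_=cv2.findContours((l==i).astype(np.uint8),0,1)
cn=max(cn,key=cv2.contourArea)[:,0].astype(float); Q=np.array([onz(c,q,.006) for q in cn])
# robust circle: iterate
cen=np.median(Q,0)[:2]
for _ in range(30):
    d=np.hypot(*(Q[:,:2]-cen).T); sel=abs(d-.09)<.006
    X=Q[sel,:2]; A=np.c_[2*X,np.ones(len(X))]; sol=np.linalg.lstsq(A,(X**2).sum(1),rcond=None)[0]; cen=sol[:2]
print("disc",cen.round(4),"R",np.sqrt(sol[2]+cen@cen).round(4),sel.sum(),len(Q))
d=Q[:,:2]-cen; rr=np.hypot(*d.T); a=np.degrees(np.arctan2(d[:,1],d[:,0]))%360
far=rr>.098; z=np.exp(3j*np.radians(a[far])); print("lug phase",np.degrees(np.angle(z.mean()))/3%120, sorted(set((a[far]//10*10).astype(int))))
# second view check of the bar with top0: 
t=cv2.imread("pics/top0.png"); gt=cv2.cvtColor(t,0 or cv2.COLOR_BGR2GRAY); mt=np.zeros_like(gt); mt[292:328,384:448]=gt[292:328,384:448]<45
n,l,st,ce=cv2.connectedComponentsWithStats(mt); i=1+np.argmax(st[1:,4]); r=cv2.minAreaRect(np.argwhere(l==i)[:,::-1].astype(np.int32)); print("top bar",r)
X,gap=two(c,cv2.minAreaRect(p)[0],cam("top"),r[0]); print("tri",X.round(4),round(gap,4))
# pot yaw: button centre in w3 and top
for nm,uv in(("w3",(264,8)),):
    print(onz(cam("wrist",json.load(open("w3.json"))),uv,.117).round(4))
# notches: in w3, scan ring at r=.100, z=.131: lug top bright, notch dark
for nm,cc,im in(("w3",cam("wrist",json.load(open("w3.json"))),cv2.imread("pics/w3.png")),("top9",cam("top"),cv2.imread("pics/top7.png"))):
    gg=cv2.cvtColor(im,cv2.COLOR_BGR2GRAY); o=[]
    for ang in range(0,360,3):
        u=proj(cc,[.5735+.098*np.cos(np.radians(ang)),.098*np.sin(np.radians(ang)),.131]); x,y=np.round(u).astype(int)
        o.append(gg[y,x] if 0<=x<640 and 0<=y<(265 if nm=="w3" else 480) else -1)
    print(nm,[(3*i,int(v)) for i,v in enumerate(o)])
```

```text
joints [-12.2   5.5 -22.1   0.  -62.3  12.2]
((341.2513427734375, 133.30813598632812), (20.51249122619629, 139.2496795654297), 17.10272979736328)
[[0.3907, -0.2686], [0.3571, -0.3768], [0.341, -0.3723], [0.3734, -0.2633]] cen [ 0.3655 -0.3203  0.057 ] sides 0.1133 0.0167
bar ang 72.72977174277486
disc [ 0.3648 -0.3201] R 0.0887 470 614
lug phase 72.43872773434197 [np.int64(60), np.int64(70), np.int64(180), np.int64(190), np.int64(200), np.int64(300), np.int64(310), np.int64(320)]
top bar ((416.54620361328125, 311.33074951171875), (50.69395065307617, 7.016462802886963), 15.255120277404785)
tri [ 0.3628 -0.3233  0.0258] 0.0005
[ 0.6304 -0.1251  0.117 ]
w3 [(0, 238), (3, 238), (6, 89), (9, 91), (12, 91), (15, 91), (18, 89), (21, 71), (24, 71), (27, 70), (30, 71), (33, -1), (36, -1), (39, -1), (42, -1), (45, -1), (48, -1), (51, -1), (54, -1), (57, -1), (60, -1), (63, -1), (66, -1), (69, -1), (72, -1), (75, -1), (78, -1), (81, -1), (84, -1), (87, -1), (90, -1), (93, -1), (96, -1), (99, -1), (102, -1), (105, -1), (108, -1), (111, -1), (114, -1), (117, -1), (120, -1), (123, -1), (126, -1), 
[... 1615 characters left out ...]
13), (186, 214), (189, 200), (192, 209), (195, 189), (198, 213), (201, 213), (204, 212), (207, 211), (210, 213), (213, 212), (216, 209), (219, 213), (222, 210), (225, 211), (228, 211), (231, 211), (234, 211), (237, 213), (240, 212), (243, 207), (246, 212), (249, 212), (252, 210), (255, 211), (258, 208), (261, 212), (264, 215), (267, 208), (270, 207), (273, 210), (276, 211), (279, 181), (282, 159), (285, 198), (288, 213), (291, 214), (294, 215), (297, 214), (300, 211), (303, 211), (306, 211), (309, 213), (312, 212), (315, 211), (318, 212), (321, 213), (324, 213), (327, 209), (330, 212), (333, 213), (336, 215), (339, 211), (342, 211), (345, 213), (348, 213), (351, 214), (354, 211), (357, 212)]
```

Jars A and B stand on the tray and both broken jars are in the bin (v9). White lid: bar centre (0.365,-0.320) at 72.7°, lugs at 72.4°. Pot: axis (0.5735,0), own x at 24.4°. So after gripping, the lid needs to turn -48.3°. Grasping it now.

```bash
python3 -m inch '[{"hand":0.4,"slide":[-1,-4,-3],"yaw":-0.15},{"hand":0.5,"slide":[-1.9,-7.3,-6],"yaw":-0.302},{"hand":0.5,"slide":[-1.9,-7.3,-10],"yaw":-0.302},{"hand":0.5,"slide":[-1.9,-7.3,-14],"yaw":-0.302},{"hand":0.5,"slide":[-1.9,-7.3,-17],"yaw":-0.302},{"hand":0.5,"slide":[-1.9,-7.3,-18.5],"yaw":-0.302},{"hand":0.5,"slide":[-1.9,-7.3,-19.1],"yaw":-0.302},{"hand":0.5,"slide":[-1.9,-7.3,-19.1],"yaw":-0.302},{"hand":0.5,"slide":[-1.9,-7.3,-19.1],"yaw":-0.302}]'
python3 -m inch '[{"hand":0.8,"slide":[0,0,0],"yaw":0},{"hand":1,"slide":[0,0,0],"yaw":0},{"hand":1,"slide":[0,0,0],"yaw":0},{"hand":1,"slide":[0,0,0],"yaw":0},{"hand":1,"slide":[0,0,0],"yaw":0}]'
```

```text
time_s: 29.42
tcp_pos: [0.3655, -0.3202, 0.1]
ee_rot: [[-0.299, -0.954, 0.002], [-0.954, 0.299, -0.001], [0.0, -0.002, -1.0]]
wrist_force: [-0.6, 0.1, 0.7]
gripper_width: 0.504
time_s: 30.05
tcp_pos: [0.3648, -0.3202, 0.0994]
ee_rot: [[-0.299, -0.954, 0.0], [-0.954, 0.299, -0.0], [0.0, -0.0, -1.0]]
wrist_force: [0.0, -0.1, 3.1]
gripper_width: 0.203
```

```bash
python3 -m inch '[{"hand":1,"slide":[0,0,3],"yaw":0},{"hand":1,"slide":[0,0,8],"yaw":0},{"hand":1,"slide":[0,0,13],"yaw":0},{"hand":1,"slide":[0,0,18],"yaw":0},{"hand":1,"slide":[2,3,19],"yaw":-0.12},{"hand":1,"slide":[5,7,19],"yaw":-0.25},{"hand":1,"slide":[8,12,19],"yaw":-0.38},{"hand":1,"slide":[11,17,19],"yaw":-0.52},{"hand":1,"slide":[14,22,19],"yaw":-0.66},{"hand":1,"slide":[17,27,19],"yaw":-0.8}]'
python3 -m inch '[{"hand":1,"slide":[2,3,0],"yaw":-0.043},{"hand":1,"slide":[3.85,5,0],"yaw":-0.043},{"hand":1,"slide":[3.85,5,0],"yaw":-0.043},{"hand":1,"slide":[3.85,5,0],"yaw":-0.043},{"hand":1,"slide":[3.85,5,0],"yaw":-0.043}]'
python3 - <<'E'
from h import *
s=sense(); w=capture("wrist"); save(w,"w10"); t=capture("top"); save(t,"top10");json.dump({k:np.array(v).tolist() for k,v in s.items()},open("w10.json","w"))
print(np.round(s["joints"],1))
v=np.zeros((600,800,3),np.uint8); v[:265,:640]=w[:265]; v[270:600,:390]=cv2.resize(t[150:290,190:355],(390,330));save(v,"v10")
E
```

```text
time_s: 31.3
tcp_pos: [0.5345, -0.0483, 0.2879]
ee_rot: [[-0.895, -0.446, -0.003], [-0.446, 0.895, 0.0], [0.002, 0.002, -1.0]]
wrist_force: [0.7, -0.7, -3.4]
gripper_width: 0.206
time_s: 31.92
tcp_pos: [0.5724, -0.0009, 0.2889]
ee_rot: [[-0.912, -0.41, -0.001], [-0.41, 0.912, -0.0], [0.001, 0.0, -1.0]]
wrist_force: [0.2, 0.2, -3.3]
gripper_width: 0.199
[ 16.1  17.1  -7.4  -0.  -65.6 -81.9]
```

View pics/v10.png

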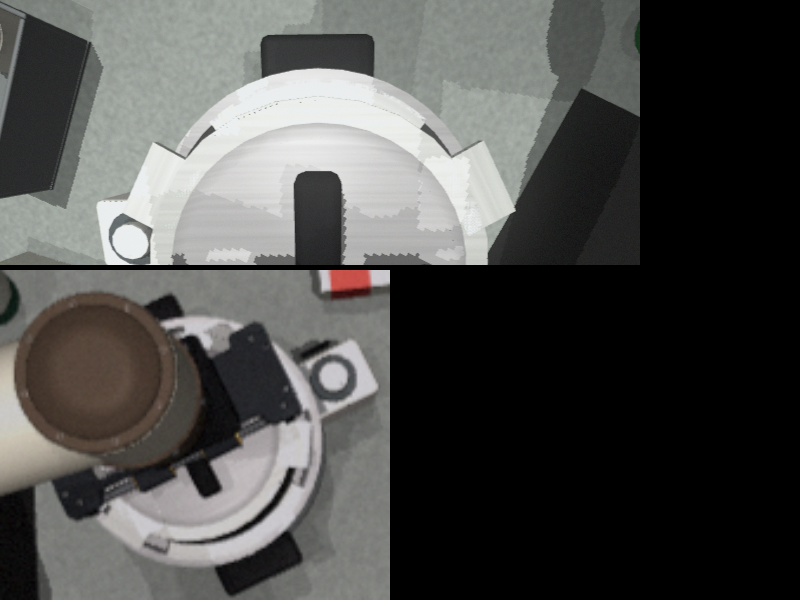

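```bash
python3 - <<'E'
from h import *
s=json.load(open("w10.json")); c=cam("wrist",s); R=np.array(s["ee_rot"])
p=onz(c,(318,172),s["tcp_pos"][2]-.042); print((R.T@(p-s["tcp_pos"])).round(4))
E
python3 -m inch '[{"hand":1,"slide":[0,0,-2],"yaw":0},{"hand":1,"slide":[0,0,-4],"yaw":0},{"hand":1,"slide":[0,0,-4.5],"yaw":0},{"hand":1,"slide":[0,0,-4.5],"yaw":0},{"hand":1,"slide":[0,0,-4.5],"yaw":0}]'
```

```text
[0.0584 0.0001 0.0421]
time_s: 32.65
tcp_pos: [0.5737, -0.0001, 0.2453]
ee_rot: [[-0.912, -0.411, 0.002], [-0.411, 0.912, 0.0], [-0.002, -0.001, -1.0]]
wrist_force: [0.1, 0.0, -3.8]
gripper_width: 0.206
```

```bash
python3 -m inch '[{"hand":1,"slide":[0,0,-0.8],"yaw":0},{"hand":1,"slide":[0,0,-1.5],"yaw":0},{"hand":1,"slide":[0,0,-1.8],"yaw":0},{"hand":1,"slide":[0,0,-2.1],"yaw":0},{"hand":1,"slide":[0,0,-2.1],"yaw":0}]'
python3 -m inch '[{"hand":1,"slide":[0,0,-0.4],"yaw":0},{"hand":1,"slide":[0,0,-0.8],"yaw":0},{"hand":1,"slide":[0,0,-1.1],"yaw":0},{"hand":1,"slide":[0,0,-1.1],"yaw":0},{"hand":1,"slide":[0,0,-1.1],"yaw":0}]'
```

```text
time_s: 33.28
tcp_pos: [0.5731, -0.0001, 0.223]
ee_rot: [[-0.912, -0.411, -0.0], [-0.411, 0.912, -0.0], [0.0, 0.0, -1.0]]
wrist_force: [0.9, 0.4, -1.9]
gripper_width: 0.204
time_s: 33.9
tcp_pos: [0.573, -0.0001, 0.2128]
ee_rot: [[-0.911, -0.411, 0.0], [-0.411, 0.911, -0.0], [-0.0, -0.0, -1.0]]
wrist_force: [-2.6, 1.3, 1.6]
gripper_width: 0.199
```

```bash
python3 -m inch '[{"hand":1,"slide":[0,0,0],"yaw":-0.09},{"hand":1,"slide":[0,0,0],"yaw":-0.18},{"hand":1,"slide":[0,0,0],"yaw":-0.27},{"hand":1,"slide":[0,0,0],"yaw":-0.36},{"hand":1,"slide":[0,0,0],"yaw":-0.45},{"hand":1,"slide":[0,0,0],"yaw":-0.45},{"hand":1,"slide":[0,0,0],"yaw":-0.45}]'
python3 -m inch '[{"hand":1,"slide":[0,0,-0.06],"yaw":-0.07},{"hand":1,"slide":[0,0,-0.12],"yaw":-0.14},{"hand":1,"slide":[0,0,-0.18],"yaw":-0.21},{"hand":1,"slide":[0,0,-0.24],"yaw":-0.28},{"hand":1,"slide":[0,0,-0.3],"yaw":-0.35},{"hand":1,"slide":[0,0,-0.38],"yaw":-0.42},{"hand":1,"slide":[0,0,-0.4],"yaw":-0.46},{"hand":1,"slide":[0,0,-0.4],"yaw":-0.48},{"hand":1,"slide":[0,0,-0.4],"yaw":-0.48},{"hand":1,"slide":[0,0,-0.4],"yaw":-0.48}]'
python3 - <<'E'
from h import *
s=sense(); R=s["ee_rot"]; print(np.degrees(np.arctan2(R[1,0],R[0,0])),s["moment"],s["wrist_force"])
w=capture("wrist"); save(w,"w11"); g=cv2.cvtColor(w,cv2.COLOR_BGR2GRAY)
for r in (200,215,230,245): 
    k=np.where(g[r,240:400]<62)[0]+240; print(r,k.min(),k.max())
E
```

```text
time_s: 34.78
tcp_pos: [0.5744, -0.0001, 0.2131]
ee_rot: [[-1.0, 0.025, 0.004], [0.025, 1.0, 0.0], [-0.004, 0.0, -1.0]]
wrist_force: [2.3, 0.0, 1.5]
gripper_width: 0.206
time_s: 36.02
tcp_pos: [0.5739, -0.0001, 0.2093]
ee_rot: [[-0.876, 0.483, 0.002], [0.483, 0.876, -0.0], [-0.002, 0.001, -1.0]]
wrist_force: [0.3, 0.7, 5.0]
gripper_width: 0.203
151.11328379233763 [-0.10640386 -0.1533526   0.41436108] [0.32674609 0.69006358 4.99524374]
200 293 338
215 293 338
230 294 339
245 294 339
```

Turned 53.2°, grip height 158 mm, bar still square in the jaws. I release it and measure the button.

```bash
python3 -m inch '[{"hand":0.6,"slide":[0,0,0],"yaw":0},{"hand":0.5,"slide":[0,0,0],"yaw":0},{"hand":0.5,"slide":[0,0,0],"yaw":0},{"hand":0.5,"slide":[0,0,3],"yaw":0},{"hand":0.5,"slide":[0,0,8],"yaw":0},{"hand":1,"slide":[0,0,9],"yaw":0},{"hand":1,"slide":[0,0,9],"yaw":0},{"hand":1,"slide":[0,0,9],"yaw":0}]'
python3 - <<'E'
from h import *
def blob(img,box,thr):
    x0,y0,x1,y1=box; g=cv2.cvtColor(img,cv2.COLOR_BGR2GRAY)[y0:y1,x0:x1]; m=(g>thr).astype(np.uint8)
    n,l,st,ce=cv2.connectedComponentsWithStats(m); return [(ce[i]+[x0,y0],st[i,2:]) for i in range(1,n) if st[i,4]>30]
s=json.load(open("w10.json")); c=cam("wrist",s)
for b,e in (("w10",(105,215,152,265)),("top10",(322,185,342,206))):
    for thr in(200,230): print(b,thr,[(np.round(x,1).tolist(),y.tolist()) for x,y in blob(cv2.imread(f"pics/{b}.png"),e,thr)])
print(two(c,(130,242),cam("top"),(331.3,195.4)), onz(c,(130,242),.117),onz(cam("top"),(331.3,195.4),.117))
t=capture("top");save(t,"top12");w=capture("wrist");save(w,"w12");sc=capture("scene");save(sc,"sc12")
v=np.zeros((480,800,3),np.uint8); v[:480,:400]=cv2.resize(sc[160:320,290:423],(400,480)); v[:330,410:800]=cv2.resize(t[150:290,190:355],(390,330)); save(v,"v12")
E
```

```text
time_s: 37.08
tcp_pos: [0.5724, -0.0002, 0.2965]
ee_rot: [[-0.874, 0.485, -0.003], [0.485, 0.874, -0.0], [0.003, -0.002, -1.0]]
wrist_force: [0.7, -0.4, 0.0]
gripper_width: 0.248
w10 200 [([110.8, 244.6], [28, 50, 438]), ([143.2, 218.9], [24, 13, 164]), ([129.9, 241.5], [35, 34, 935])]
w10 230 [([110.6, 244.7], [25, 50, 378]), ([143.0, 218.5], [23, 12, 133]), ([129.8, 241.6], [34, 33, 860])]
top10 200 [([330.3, 194.7], [10, 10, 42])]
top10 230 []
(array([ 0.63033289, -0.12694606,  0.118636  ]), np.float64(0.00305411423146233)) [ 0.63228426 -0.12657931  0.117     ] [ 0.62941428 -0.12798379  0.117     ]
```

View pics/v12.png

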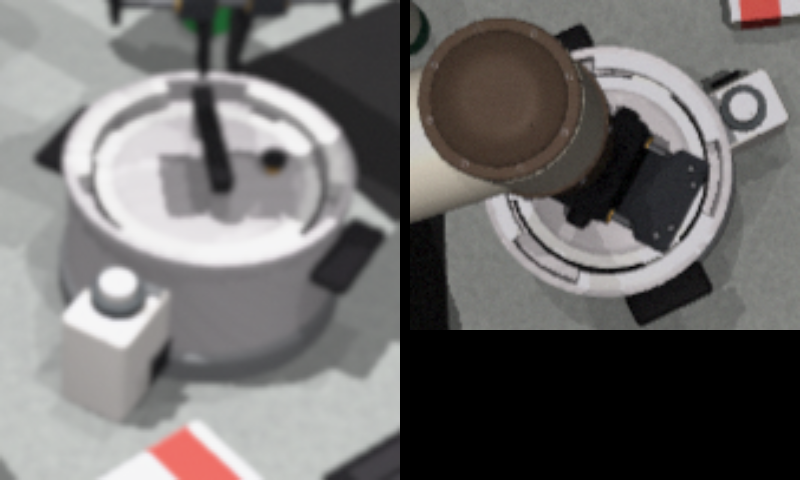

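```bash
python3 -m inch '[{"hand":1,"slide":[2.5,-6,0],"yaw":0},{"hand":1,"slide":[5.7,-12.6,0],"yaw":0},{"hand":1,"slide":[5.7,-12.6,0],"yaw":0},{"hand":1,"slide":[5.7,-12.6,-3],"yaw":0},{"hand":1,"slide":[5.7,-12.6,-6],"yaw":0},{"hand":1,"slide":[5.7,-12.6,-9],"yaw":0},{"hand":1,"slide":[5.7,-12.6,-10.4],"yaw":0},{"hand":1,"slide":[5.7,-12.6,-10.4],"yaw":0},{"hand":1,"slide":[5.7,-12.6,-10.4],"yaw":0}]'
python3 -m inch '[{"hand":1,"slide":[0,0,-0.5],"yaw":0},{"hand":1,"slide":[0,0,-0.9],"yaw":0},{"hand":1,"slide":[0,0,-1.2],"yaw":0},{"hand":1,"slide":[0,0,-1.4],"yaw":0},{"hand":1,"slide":[0,0,-1.4],"yaw":0},{"hand":1,"slide":[0,0,-1.4],"yaw":0}]'
```

```text
time_s: 38.35
tcp_pos: [0.631, -0.126, 0.1956]
ee_rot: [[-0.875, 0.484, 0.002], [0.484, 0.875, -0.0], [-0.002, 0.001, -1.0]]
wrist_force: [0.1, -0.4, 0.8]
gripper_width: 0.003
time_s: 39.1
tcp_pos: [0.6305, -0.1261, 0.1812]
ee_rot: [[-0.875, 0.485, 0.001], [0.485, 0.875, -0.0], [-0.001, 0.0, -1.0]]
wrist_force: [-0.7, 0.8, 4.9]
gripper_width: 0.007
```

```bash
python3 -m inch '[{"hand":1,"slide":[0,0,-0.15],"yaw":0},{"hand":1,"slide":[0,0,-0.25],"yaw":0},{"hand":1,"slide":[0,0,-0.25],"yaw":0}]'
python3 -m inch '[{"hand":1,"slide":[0,0,-0.1],"yaw":0},{"hand":1,"slide":[0,0,-0.1],"yaw":0},{"hand":1,"slide":[0,0,-0.1],"yaw":0},{"hand":1,"slide":[0,0,-0.1],"yaw":0}]'
```

```text
time_s: 39.48
tcp_pos: [0.6305, -0.126, 0.181]
ee_rot: [[-0.875, 0.484, 0.002], [0.484, 0.875, -0.001], [-0.002, 0.0, -1.0]]
wrist_force: [-4.5, 2.1, 13.6]
gripper_width: 0.005
time_s: 39.98
tcp_pos: [0.6305, -0.1261, 0.1809]
ee_rot: [[-0.875, 0.484, 0.002], [0.484, 0.875, -0.001], [-0.003, 0.0, -1.0]]
wrist_force: [-5.4, 3.8, 16.7]
gripper_width: 0.005
```

The button is against its stop: z no longer falls and the force rises to 17 N. I back off and make a final check.

```bash
python3 -m inch '[{"hand":1,"slide":[0,0,2],"yaw":0},{"hand":1,"slide":[0,0,7],"yaw":0},{"hand":1,"slide":[0,0,12],"yaw":0},{"hand":1,"slide":[-4,4,12],"yaw":0},{"hand":1,"slide":[-9,8,12],"yaw":0},{"hand":1,"slide":[-14,13,12],"yaw":0},{"hand":1,"slide":[-18,18,12],"yaw":0},{"hand":1,"slide":[-22,23,12],"yaw":0},{"hand":1,"slide":[-25,27,12],"yaw":0},{"hand":1,"slide":[-25,27,12],"yaw":0}]'
python3 - <<'E'
from h import *
t=capture("top");save(t,"top13")
c=cam("top"); a=cv2.cvtColor(t,cv2.COLOR_BGR2GRAY); m=np.zeros_like(a); m[175:270,225:320]=a[175:270,225:320]<45
n,l,st,ce=cv2.connectedComponentsWithStats(m)
for i in range(1,n):
    if st[i,4]>100:
        r=cv2.minAreaRect(np.argwhere(l==i)[:,::-1].astype(np.int32)); b=[onz(c,q,.167)[:2] for q in cv2.boxPoints(r)]
        e=max((b[0]-b[1],b[1]-b[2]),key=np.linalg.norm); print(r,np.mean(b,0),np.degrees(np.arctan2(e[1],e[0]))%180)
save(np.hstack([cv2.resize(t[90:360,90:560],(800,460))]),"v13")
E
```

```text
time_s: 41.22
tcp_pos: [0.378, 0.1465, 0.2969]
ee_rot: [[-0.878, 0.478, 0.0], [0.478, 0.878, 0.001], [0.0, 0.001, -1.0]]
wrist_force: [0.2, 0.2, 0.3]
gripper_width: 0.003
((271.3999938964844, 220.70001220703125), (8.497057914733887, 53.665626525878906), 26.56505012512207) [ 0.5728611  -0.00163272] 152.29406730549792
```

View pics/v13.png

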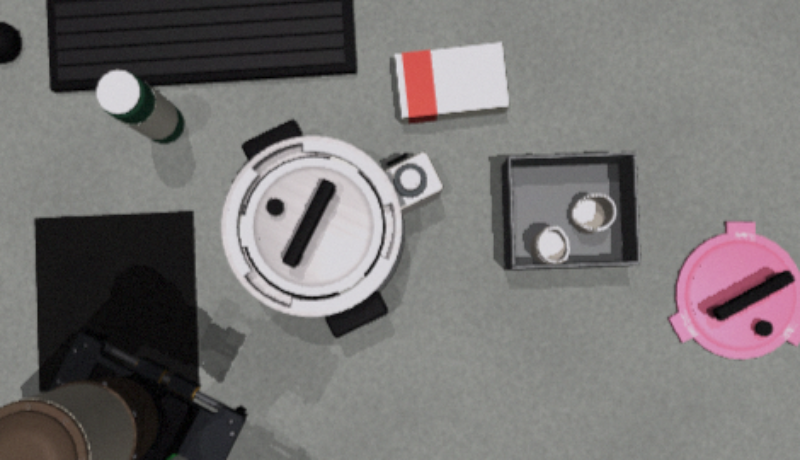

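The mat is empty. The lid bar sits at about 152°, where the turn left it. Both broken jars are in the bin: the left one has been shifted aside but is still inside. Bystanders are in place.

```bash
python3 -c "
from station import finish_job; print(finish_job())"
```

```text
the job is handed in; nothing more can be done
None
```

The job is done and handed in at about 41 s of the 210 s allowed. I found four jars on the mat, two broken and two sound; the third sound jar was absent.

- **Broken jars:** both are in the grey bin. Between two pictures the first one in my last view to the left had shifted a few centimetres while the robot was away, but it is still upright inside.
- **Sound jars:** both stood upright, mouth up, on the steriliser's tray before the lid went on.
- **Lid:** the white lid went through the notches and was turned clockwise 53.2° against the stop at 54°. Its handle then sat 158 mm above the desk, as specified for tight. The last top view has the bar at 152°; 151° was left at the turn.
- **Start button:** pressed until it stopped moving at 6 mm travel, with the force rising to 17 N.
- **Left alone:** the spray can, the carton, the pink lid and the green jar were not touched. The last view does not show the green jar clearly, because the arm is over that corner.

One check disagreed. Triangulating the lid's bar from two views gave a height of 26 mm against the expected 57 mm. I trusted the wrist view, whose bar size and disc position fitted, and the grasp closed at the expected width.

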